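# Find the rattling counterweight

## Task

One of the three sealed counterweights on the blue pad has a core that has come loose inside. Pick them up in turn and tip them, one end down and then the other, to feel whether the core shifts, until you know which is the loose one; set that one down flat in the red tub, without dropping it, and leave the two sound ones lying flat on the pad where they were.

Things in the scene. Friction and masses are not known exactly. Their poses are not given: they have to be found in the camera images.
- blank_1_mid (a point): centre of one of three sealed counterweights that look alike: oblong, light grey with blue ends, 110 (x, length) x 50 (y, width) x 52 (z, height) mm, 0.54 to 0.60 kg, so 26 mm above its underside. They lie flat on a 6 mm thick blue pad, side by side, over 75 mm clear between long sides. Grip across the 50 mm width, at mid-length, with about 40 N. Which one is loose changes from start to start.
- blank_2_mid (a point): centre of the second counterweight, same sizes and axes as blank_1. In a sound one the core (0.42 kg) fills the housing: its centre of mass stays within 2 mm of this point however it is tipped about its y axis.
- blank_3_mid (a point): centre of the third, same sizes and axes. In the loose one the core is a 0.42 kg metal ball: tipped 15 degrees or more, either end down, it rolls to the low end, 30 mm from this point, within 1 s, and stays there when levelled again. Held level, the wrist then feels about 0.12 N m about the y axis; after tipping the other end down, 0.12 N m the other way (0.25 change; none in a sound one).
- tub_floor (a point): the red open reject tub, fixed, 190 x 190 mm outside, 45 mm high, walls and floor 5 mm thick (180 x 180 mm inside). This point is the centre of its inner floor, 5 mm above the bench; x and y along its sides, z up. A white tub of the same shape stands on the other side and is not used.
Mind the look-alikes: they are no part of the job. What is shaped like the part that bears blank_1_mid but yellow is not meant.

How it is judged:
On the way:
1. a counterweight is held clear of the pad and tipped, either end down, by more than 8 degrees (((height (world z) of blank_1_mid above 0.05 m and (angle between blank_1_mid's own x axis and vertical below 1.43 rad or angle between blank_1_mid's own x axis and vertical above 1.71 rad) and contact force between the fingers and blank_1 above 1 N) or (height (world z) of blank_2_mid above 0.05 m and (angle between blank_2_mid's own x axis and vertical below 1.43 rad or angle between blank_2_mid's own x axis and vertical above 1.71 rad) and contact force between the fingers and blank_2 above 1 N) or (height (world z) of blank_3_mid above 0.05 m and (angle between blank_3_mid's own x axis and vertical below 1.43 rad or angle between blank_3_mid's own x axis and vertical above 1.71 rad) and contact force between the fingers and blank_3 above 1 N))), for 0.2 s.
At the end, for the whole second after the job is handed in: The counterweight with the loose core lies flat (within 10 degrees) on the floor of the red tub, its centre within 55 mm of the tub's centre along both sides; the two sound ones lie flat (within 10 degrees) with their centres within 30 mm of where they started; all are at rest (((distance between core_loose_c0 and blank_1_mid below 0.05 m and x of blank_1_mid in the frame of tub_floor between -0.055 and 0.055 m and y of blank_1_mid in the frame of tub_floor between -0.055 and 0.055 m and z of blank_1_mid in the frame of tub_floor below 0.036 m and angle between each of blank_1_mid, blank_2_mid, blank_3_mid's own z axis and vertical below 0.17 rad and distance of each of blank_2_mid, blank_3_mid from where it was at the start of the episode below 0.03 m and linear speed of each of blank_1, blank_2, blank_3 below 0.03 m/s) or (distance between core_loose_c0 and blank_2_mid below 0.05 m and x of blank_2_mid in the frame of tub_floor between -0.055 and 0.055 m and y of blank_2_mid in the frame of tub_floor between -0.055 and 0.055 m and z of blank_2_mid in the frame of tub_floor below 0.036 m and angle between each of blank_2_mid, blank_1_mid, blank_3_mid's own z axis and vertical below 0.17 rad and distance of each of blank_1_mid, blank_3_mid from where it was at the start of the episode below 0.03 m and linear speed of each of blank_1, blank_2, blank_3 below 0.03 m/s) or (distance between core_loose_c0 and blank_3_mid below 0.05 m and x of blank_3_mid in the frame of tub_floor between -0.055 and 0.055 m and y of blank_3_mid in the frame of tub_floor between -0.055 and 0.055 m and z of blank_3_mid in the frame of tub_floor below 0.036 m and angle between each of blank_3_mid, blank_1_mid, blank_2_mid's own z axis and vertical below 0.17 rad and distance of each of blank_1_mid, blank_2_mid from where it was at the start of the episode below 0.03 m and linear speed of each of blank_1, blank_2, blank_3 below 0.03 m/s))); the robot touches nothing.
It fails at once if a counterweight is dropped (falls unheld faster than 0.7 m/s) ((contact force between the fingers and blank_1 below 0.2 N and linear speed of blank_1 above 0.7 m/s) or (contact force between the fingers and blank_2 below 0.2 N and linear speed of blank_2 above 0.7 m/s) or (contact force between the fingers and blank_3 below 0.2 N and linear speed of blank_3 above 0.7 m/s)).
It also fails if it takes over 72 s, if anything falls off the work surface, if the arm or the gripper's body presses on something with over 40 N, if the wrist force passes 120 N, or if a joint passes its speed limit or range.

## Robot

A 7-joint arm with a two-finger parallel gripper is mounted at the origin on the work surface. World frame = base frame: x ahead of the robot, y to its left, z up, the work surface at z = 0. Lengths are in m, angles in rad, forces in N, time in s.
With the tool pointing down it reaches from about 0.4 to 0.85 m from the base axis. Payload 10.4 kg.
Tool frame: the origin (TCP) lies where the fingers leave the gripper's body, on its centre line; the fingertips stand 70 mm ahead of it and the grasp point (between the pads) lies r.grip_depth ahead of it (r.grip_depth is the distance from the TCP to the grasp point, in m); z points along the fingers, y is the direction in which the jaws open and shut (so a half turn about z gives the same grasp; the last joint's range is limited). The gripper opens to 87 mm and grips with 3 to 60 N. Pads are 19 mm wide; open, the fingers measure 117 mm over their backs; the gripper's body (75 mm by 190 mm) begins 51 mm behind the grasp point.
Start: joints at [-1.142, 0.332, -0.065, 1.46, 0.022, 1.35, -0.088], TCP at [0.273, 0.562, 0.292] pointing down, gripper open.
Joint ranges: [-2.6, 2.6], [-0.5, 2.12], [-1.47, 1.34], [0.16, 2.42], [-1.27, 4.41], [0.06, 2.06], [-2.6, 2.6]. Speed limits (rad/s): [2.22, 2.22, 2.79, 2.79, 3.14, 3.14, 3.14].

## Interface

Orientations are given as a unit quaternion [x, y, z, w].
In Python, from bench import monitor, viewer, workorder, nets, r gives the robot as it stands.
- The arm moves only by the tool drive_tool, never from a script. Its argument "plan" is a list of rows, each an object of numbers: "rx", "ry", "rz": the turn, a rotation vector about the tool's x, y, z in units of 360 degrees (1.0 is 360 degrees); "x", "y", "z": the shift along the tool's x, y, z in units of 1000 mm (1.0 is 1000 mm); "fingers": the opening, from 0 (shut) to 1 (fully open). In form: [{"rx": .., "ry": .., "rz": .., "x": .., "y": .., "z": .., "fingers": ..}, ...]. A call has 1 to 12 rows; each row is the pose to reach, as a shift and turn from the pose commanded when the call began, along the tool's axes at that moment, turning the shorter way round; what a row does not reach only later rows make up. A row lasts 1/8 s, in which the tool goes at most 62.5 mm and 10.7 degrees, less where a joint would pass 70% of its speed; a pose out of reach is approached as far as the arm can. A call with a number of a shift or a turn outside -1 to 1 is refused whole. A call with a gripper value outside its range is refused whole. The fingers move at their own pace and stop on an object; "squeeze" is the grip in N (left out, the last holds). Time passes only in rows, so rows that repeat a pose let the fingers close. It gives the time, the measured TCP pose, the force and the opening at its end, in the units of the state.
- monitor.read_state(): the state, without advancing time (a new reading comes with each control period).
- viewer.camera(name): name is "side" or "top"; returns a dict with "color" (480x640x3 uint8, red, green, blue), "depth" (480x640 float32, m along the optical axis (not along the pixel's ray), 0 where there is no reading), "camera_matrix" (3x3 intrinsics, pixels), "xyz" and "rotation" of the camera in the world. Camera axes: x right, y down, z forward; pixel columns grow to the right and rows downward; lengths in m; the calibration is good to about 2 mm. A picture is of the moment at which its call begins.
- workorder.close_job(): hands the job in, once; it reports no verdict.
Trained networks look in the newest picture that a camera, given by its name, has taken for a name from the list of things; names that differ only in an ending like _2 or _b are one class to them, and where a whole thing is asked for, a point or a joint stands for the part that bears it (a point fixed in the world has none). Each returns a list of dicts, best first, with "confidence" (0 to 1); they miss things now and then, are a little off and sometimes report something else, mostly with a low value. They report only what shows in the picture. A call takes as long as a camera call. They do not tell look-alikes from the thing itself.
- nets.find_in(label, camera): "centre" ([x, y, z] in m, in world coordinates, good to about 4 mm: the middle of the surface that is visible of it).
- nets.regions_of(label, camera): "region" (480x640 bool, what is visible of it).
The state is a dict: "time": time; "joint_positions": joint angles; "joint_vel": joint speeds; "joint_torque": joint torques, N m; "ee_pos": TCP position; "eef_rot": TCP orientation; "ft_force": force on the tool from outside, world axes, zero at the start; "torque": the same for the moment, N m; "width": finger opening in m.
Only numpy, scipy, OpenCV 4.12 (cv2) and the standard library are available. Lean on these libraries where they do the work, as an engineer would, in place of code of your own. Each camera call takes 0.05 s, during which the arm holds its last target.

## Working session

There is one attempt and no reset: what is moved stays moved. The work goes in short steps, Python scripts to look and compute and a tool call to move; the robot and the scene stay as the last step left them, time stands still between calls to the robot, and variables do not carry over. Pictures are saved under pics/ and viewed, and the job is handed in when it is done.

Besides the shell and the picture viewer there is one more tool, called by a JSON object that holds its "fn" and its "kwargs", one argument or row to a line. drive_tool: Moves the arm, as the interface text tells. Its arguments: {"type":"object","properties":{"plan":{"type":"array","items":{"type":"object","properties":{"rx":{"type":"number","minimum":-1,"maximum":1},"ry":{"type":"number","minimum":-1,"maximum":1},"rz":{"type":"number","minimum":-1,"maximum":1},"x":{"type":"number","minimum":-1,"maximum":1},"y":{"type":"number","minimum":-1,"maximum":1},"z":{"type":"number","minimum":-1,"maximum":1},"fingers":{"type":"number"}}}},"squeeze":{"type":"number"}},"required":["plan"]}

```bash
mkdir -p pics; ls
cat > h.py <<'E'
import numpy as np, cv2
from bench import monitor, viewer, workorder, nets, r
from scipy.spatial.transform import Rotation as R
def world(c,u,v,d=None):
    K=c["camera_matrix"]; d=c["depth"][int(v),int(u)] if d is None else d
    p=np.array([(u-K[0,2])/K[0,0]*d,(v-K[1,2])/K[1,1]*d,d])
    return c_rot(c)@p+np.array(c["xyz"])
def c_rot(c):
    q=np.array(c["rotation"]); return q if q.shape==(3,3) else R.from_quat(q).as_matrix()
def cloud(c):
    K=c["camera_matrix"]; d=c["depth"]; v,u=np.mgrid[0:480,0:640]
    p=np.stack([(u-K[0,2])/K[0,0]*d,(v-K[1,2])/K[1,1]*d,d],-1)
    return p@c_rot(c).T+np.array(c["xyz"])
E
python3 - <<'E'
from h import *
np.set_printoptions(precision=4,suppress=True)
for n in ["top","side"]:
    c=viewer.camera(n); cv2.imwrite(f"pics/{n}0.png",c["color"][:,:,::-1]); print(n,c["xyz"],c["rotation"],c["camera_matrix"])
    for l in ["blank_1_mid","tub_floor"]:
        for f in nets.find_in(l,n): print(l,f)
print(monitor.read_state(), r.grip_depth)
E
```

```text
pics
top [0.4327 0.0159 1.3598] [ 0.7081 -0.7057  0.0199 -0.012 ] [[613.8898   0.     322.0873]
 [  0.     613.8898 233.4534]
 [  0.       0.       1.    ]]
blank_1_mid {'centre': [0.3343, -0.1207, 0.0536], 'confidence': 0.91}
blank_1_mid {'centre': [0.652, -0.3172, 0.0525], 'confidence': 0.79}
blank_1_mid {'centre': [0.6008, -0.1255, 0.0581], 'confidence': 0.56}
tub_floor {'centre': [0.4398, -0.3635, 0.0027], 'confidence': 0.58}
side [ 0.1007 -0.6593  1.0259] [ 0.9057 -0.2716  0.0881 -0.3132] [[562.2026   0.     308.1475]
 [  0.     562.2026 244.8705]
 [  0.       0.       1.    ]]
blank_1_mid {'centre': [0.3254, -0.1406, 0.0493], 'confidence': 0.98}
blank_1_mid {'centre': [0.652, -0.3257, 0.0512], 'confidence': 0.61}
tub_floor {'centre': [0.4445, -0.3569, 0.0056], 'confidence': 0.71}
{'time': 0.3, 'joint_positions': array([-1.1416,  0.3324, -0.0647,  1.4604,  0.0216,  1.3499, -0.0885]), 'joint_vel': array([ 0.0005, -0.0025,  0.001 , -0.003 , -0.0005,  0.0008, -0.0004]), 'joint_torque': array([ -0.0001, -62.2371,   0.0248, -38.955 ,  -0.0611,   0.0356,
         0.0001]), 'ee_pos': array([0.2728, 0.5622, 0.292 ]), 'eef_rot': array([ 0.224 ,  0.9746, -0.0002, -0.    ]), 'ft_force': array([-0.7192,  0.1726,  0.5968]), 'torque': array([0.0584, 0.0084, 0.0018]), 'width': 0.08709297332168771} 0.051
```

View pics/top0.png

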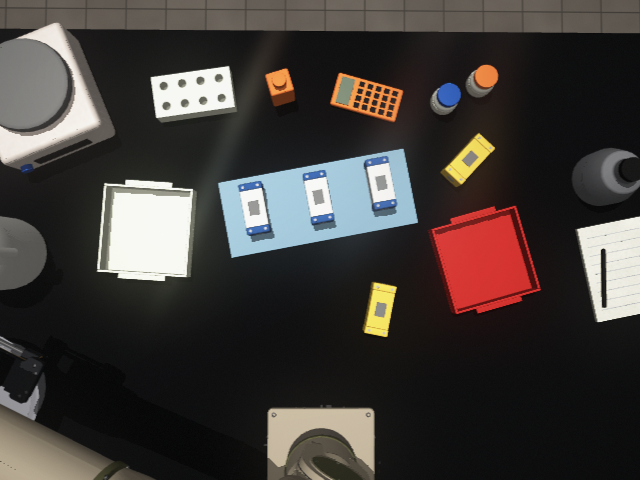

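View pics/side0.png

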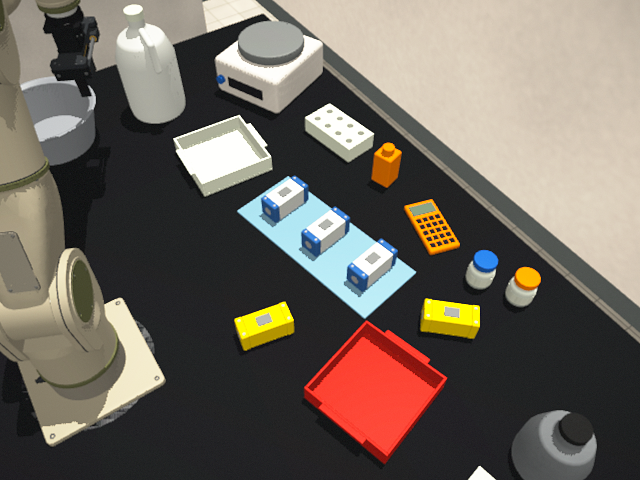

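The top picture shows the three grey/blue counterweights on the blue pad at about (254,208), (318,197) and (381,183), and the red tub at (485,260). The yellow look-alikes at (380,309) and (468,160) are off the pad and the wrong colour, so I rule them out. Next I measure the poses and enlarge a crop to confirm.

Run:
```python
from h import *
np.set_printoptions(precision=4,suppress=True)
c=viewer.camera("top"); P=cloud(c)
cv2.imwrite("pics/crop0.png",cv2.resize(c["color"][130:330,210:560,::-1],None,fx=2.2,fy=2.2,interpolation=cv2.INTER_CUBIC))
for (u,v) in [(254,208),(318,197),(381,183)]:
    s=np.zeros((480,640),bool); s[v-40:v+40,u-29:u+29]=1
    m=s&(P[...,2]>0.05)&(P[...,2]<.07)
    n,lab=cv2.connectedComponents(m.astype(np.uint8)); m=lab==lab[v,u]
    q=P[m]; rc=cv2.minAreaRect((q[:,:2]*1000).astype(np.float32)); b=cv2.boxPoints(rc)
    e=[b[1]-b[0],b[2]-b[1]]; L=max(e,key=np.linalg.norm)
    print(np.median(q[:,2]),rc,"long axis deg",np.degrees(np.arctan2(L[1],L[0])), q.mean(0))
hsv=cv2.cvtColor(c["color"],cv2.COLOR_RGB2HSV)
m=(hsv[...,1]>150)&((hsv[...,0]<6)|(hsv[...,0]>174))&(hsv[...,2]>60)
s=np.zeros((480,640),bool); s[195:325,420:550]=1; m&=s
print("tub all z",np.percentile(P[m][:,2],[1,10,50,90,99]))
q=P[m&(P[...,2]<.015)]; rc=cv2.minAreaRect((q[:,:2]*1000).astype(np.float32));print("floor",rc,q[:,2].mean())
q=P[m&(P[...,2]>.035)]; rc=cv2.minAreaRect((q[:,:2]*1000).astype(np.float32));print("rim",rc)
m=(hsv[...,0]>90)&(hsv[...,0]<115)&(P[...,2]<.02)&(hsv[...,2]>100);m[:, 425:]=0;m[:,:200]=0
q=P[m];print("pad z",np.median(q[:,2]))
```

```text
0.05681410023906808 ((546.5177001953125, 145.9744873046875), (110.39800262451172, 49.38604736328125), 11.070710182189941) long axis deg 11.070713 [0.5462 0.1459 0.0569]
0.056827971836990177 ((570.36962890625, 9.378582000732422), (109.96159362792969, 49.55384826660156), 10.973072052001953) long axis deg 10.97307 [0.5701 0.0093 0.0568]
0.05657245086248874 ((601.4395141601562, -124.4585189819336), (110.54872131347656, 50.444217681884766), 10.507913589477539) long axis deg 10.507911 [ 0.6009 -0.1242  0.0565]
tub all z [-0.0021  0.0012  0.0056  0.0433  0.0489]
floor ((437.9080810546875, -358.189453125), (219.8546600341797, 207.59559631347656), 15.479877471923828) 0.004499089702394416
rim ((402.1270751953125, -228.26144409179688), (211.84397888183594, 450.9828186035156), 16.436128616333008)
pad z 0.005497564752490858
```

View pics/crop0.png

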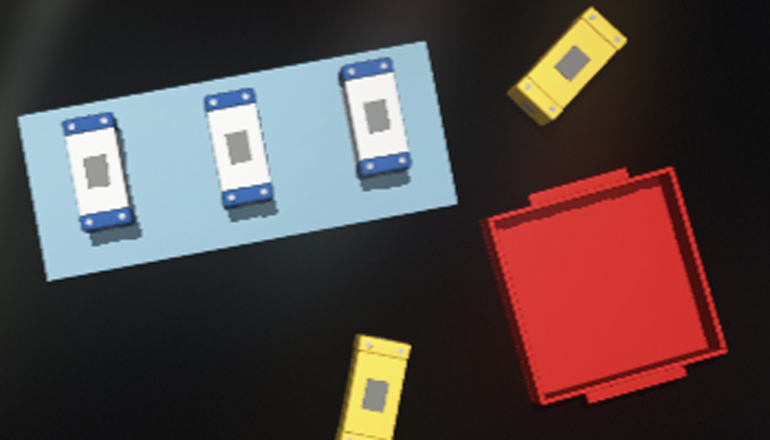

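The enlarged crop confirms it: three grey-with-blue-ends units lie on the blue pad, and the yellow pair sits outside it. Counterweight 1 is at (0.5465, 0.146), 2 at (0.570, 0.009) and 3 at (0.601, -0.1245), all at a yaw of about 11°. The tub centre is about (0.44, -0.36) at a yaw of about 15.5°. I'll compute the approach to the first one.

```bash
cat >> h.py <<'E'
np.set_printoptions(precision=4,suppress=True)
def tool(yaw,tilt=0):
    # tool z down, tool x at yaw deg; tilt about tool y
    y=np.radians(yaw); x=np.array([np.cos(y),np.sin(y),0]); z=np.array([0,0,-1.])
    return R.from_matrix(np.stack([x,np.cross(z,x),z],1))*R.from_euler('y',tilt,degrees=True)
def go(g,yaw,tilt=0,s=None):
    "g grasp point world -> row numbers"
    s=s or monitor.read_state(); q=R.from_quat(s["eef_rot"]); T=tool(yaw,tilt)
    tcp=np.array(g)-T.apply([0,0,r.grip_depth])
    print("shift",np.round(q.inv().apply(tcp-s["ee_pos"]),4),"turn",np.round((q.inv()*T).as_rotvec()/(2*np.pi),4))
def st():
    s=monitor.read_state(); q=R.from_quat(s["eef_rot"]);
    g=s["ee_pos"]+q.apply([0,0,r.grip_depth])
    print("t",round(s["time"],2),"grasp",g,"F",s["ft_force"],"M",s["torque"],"Mtool",q.inv().apply(s["torque"]),"w",round(s["width"],4),"j",s["joint_positions"],"x",q.apply([1,0,0]))
    return s
E
python3 - <<'E'
from h import *
go([.5465,.146,.20],11.05); go([.5465,.146,.032],11.05)
E
```

```text
shift [-0.4279 -0.255   0.0411] turn [-0.      0.0001  0.3974]
shift [-0.4279 -0.2549  0.2091] turn [-0.      0.0001  0.3974]
```

{"fn": "drive_tool", "kwargs": {
  "plan": [
    {"x":-0.428,"y":-0.255,"z":0.041,"rz":0.397,"fingers":1},
    {"x":-0.428,"y":-0.255,"z":0.041,"rz":0.397,"fingers":1},
    {"x":-0.428,"y":-0.255,"z":0.041,"rz":0.397,"fingers":1},
    {"x":-0.428,"y":-0.255,"z":0.041,"rz":0.397,"fingers":1},
    {"x":-0.428,"y":-0.255,"z":0.041,"rz":0.397,"fingers":1},
    {"x":-0.428,"y":-0.255,"z":0.041,"rz":0.397,"fingers":1},
    {"x":-0.428,"y":-0.255,"z":0.041,"rz":0.397,"fingers":1},
    {"x":-0.428,"y":-0.255,"z":0.041,"rz":0.397,"fingers":1},
    {"x":-0.428,"y":-0.255,"z":0.041,"rz":0.397,"fingers":1},
    {"x":-0.428,"y":-0.255,"z":0.041,"rz":0.397,"fingers":1},
    {"x":-0.428,"y":-0.255,"z":0.041,"rz":0.397,"fingers":1},
    {"x":-0.428,"y":-0.255,"z":0.041,"rz":0.397,"fingers":1}
  ],
  "squeeze": 40
}}

```text
validation failed for argument at $.pl...
```

Run:
```python
from h import *
st();go([.5465,.146,.20],11.05); go([.5465,.146,.032],11.05)
```

```text
t 0.35 grasp [0.2728 0.5622 0.2411] F [ 0.3063 -0.6698 -0.9122] M [0.029  0.0021 0.006 ] Mtool [-0.0251  0.0145 -0.0061] w 0.0872 j [-1.1416  0.3324 -0.0647  1.4603  0.0216  1.3499 -0.0885] x [-0.8997  0.4366 -0.    ]
shift [-0.4279 -0.255   0.0411] turn [-0.      0.0001  0.3974]
shift [-0.4279 -0.2549  0.2091] turn [-0.      0.0001  0.3974]
```

The call was refused and nothing moved. I'll retry with every field filled in.

{"fn": "drive_tool", "kwargs": {
  "plan": [
    {"x":-0.428,"y":-0.255,"z":0.041,"rx":0,"ry":0,"rz":0.397,"fingers":1},
    {"x":-0.428,"y":-0.255,"z":0.041,"rx":0,"ry":0,"rz":0.397,"fingers":1},
    {"x":-0.428,"y":-0.255,"z":0.041,"rx":0,"ry":0,"rz":0.397,"fingers":1},
    {"x":-0.428,"y":-0.255,"z":0.041,"rx":0,"ry":0,"rz":0.397,"fingers":1},
    {"x":-0.428,"y":-0.255,"z":0.041,"rx":0,"ry":0,"rz":0.397,"fingers":1},
    {"x":-0.428,"y":-0.255,"z":0.041,"rx":0,"ry":0,"rz":0.397,"fingers":1},
    {"x":-0.428,"y":-0.255,"z":0.041,"rx":0,"ry":0,"rz":0.397,"fingers":1},
    {"x":-0.428,"y":-0.255,"z":0.041,"rx":0,"ry":0,"rz":0.397,"fingers":1},
    {"x":-0.428,"y":-0.255,"z":0.041,"rx":0,"ry":0,"rz":0.397,"fingers":1},
    {"x":-0.428,"y":-0.255,"z":0.041,"rx":0,"ry":0,"rz":0.397,"fingers":1},
    {"x":-0.428,"y":-0.255,"z":0.041,"rx":0,"ry":0,"rz":0.397,"fingers":1},
    {"x":-0.428,"y":-0.255,"z":0.041,"rx":0,"ry":0,"rz":0.397,"fingers":1}
  ],
  "squeeze": 40
}}

```text
time: 1.85
ee_pos: [0.5466, 0.1461, 0.2513]
eef_rot: [0.977, 0.215, 0.0, -0.0]
ft_force: [-0.4, 0.6, 0.6]
width: 0.0866
```

Run:
```python
from h import *
st();go([.5465,.146,.032],11.05)
```

```text
t 1.85 grasp [0.5466 0.1461 0.2003] F [-0.3923  0.641   0.5796] M [-0.058   0.1714 -0.0161] Mtool [ 0.0194 -0.1799  0.0161] w 0.0866 j [-0.7522  0.2372  0.4789  1.7013 -0.1153  1.2309 -1.3835] x [0.9075 0.4201 0.0001]
shift [-0.0001  0.      0.1683] turn [-0.     -0.      0.0383]
```

{"fn": "drive_tool", "kwargs": {
  "plan": [
    {"x":0,"y":0,"z":0.04,"rx":0,"ry":0,"rz":0.0383,"fingers":1},
    {"x":0,"y":0,"z":0.09,"rx":0,"ry":0,"rz":0.0383,"fingers":1},
    {"x":0,"y":0,"z":0.14,"rx":0,"ry":0,"rz":0.0383,"fingers":1},
    {"x":0,"y":0,"z":0.168,"rx":0,"ry":0,"rz":0.0383,"fingers":1},
    {"x":0,"y":0,"z":0.168,"rx":0,"ry":0,"rz":0.0383,"fingers":1},
    {"x":0,"y":0,"z":0.168,"rx":0,"ry":0,"rz":0.0383,"fingers":0},
    {"x":0,"y":0,"z":0.168,"rx":0,"ry":0,"rz":0.0383,"fingers":0},
    {"x":0,"y":0,"z":0.168,"rx":0,"ry":0,"rz":0.0383,"fingers":0},
    {"x":0,"y":0,"z":0.168,"rx":0,"ry":0,"rz":0.0383,"fingers":0}
  ],
  "squeeze": 40
}}

```text
time: 2.98
ee_pos: [0.5468, 0.1462, 0.0838]
eef_rot: [0.995, 0.099, 0.0, -0.0]
ft_force: [0.5, 0.6, -0.2]
width: 0.0548
```

Run:
```python
from h import *
s=st(); g=s["ee_pos"]+R.from_quat(s["eef_rot"]).apply([0,0,.051])
u=g.copy();u[2]=.14
for t in (0,12.5,25,-25): go(u,11.05,t)
```

```text
t 2.98 grasp [0.5468 0.1462 0.0328] F [ 0.5494  0.6062 -0.1649] M [-0.0569  0.159  -0.0785] Mtool [-0.0244 -0.1671  0.0786] w 0.0548 j [-0.7215  0.4417  0.4578  1.8488 -0.2429  0.9053 -1.5225] x [0.9802 0.1978 0.0008]
shift [ 0.0001 -0.0001 -0.1072] turn [-0.0001 -0.0001  0.001 ]
shift [-0.0109 -0.0001 -0.106 ] turn [-0.0002  0.0346  0.001 ]
shift [-0.0214 -0.0002 -0.1025] turn [-0.0003  0.0693  0.001 ]
shift [ 0.0217  0.0001 -0.1024] turn [ 0.0002 -0.0696  0.001 ]
```

{"fn": "drive_tool", "kwargs": {
  "plan": [
    {"x":0,"y":0,"z":0,"rx":0,"ry":0,"rz":0,"fingers":0},
    {"x":0,"y":0,"z":0,"rx":0,"ry":0,"rz":0,"fingers":0},
    {"x":0,"y":0,"z":0,"rx":0,"ry":0,"rz":0,"fingers":0},
    {"x":0,"y":0,"z":-0.03,"rx":0,"ry":0,"rz":0,"fingers":0},
    {"x":0,"y":0,"z":-0.07,"rx":0,"ry":0,"rz":0,"fingers":0},
    {"x":0,"y":0,"z":-0.107,"rx":0,"ry":0,"rz":0,"fingers":0},
    {"x":0,"y":0,"z":-0.107,"rx":0,"ry":0,"rz":0,"fingers":0},
    {"x":0,"y":0,"z":-0.107,"rx":0,"ry":0,"rz":0,"fingers":0},
    {"x":0,"y":0,"z":-0.107,"rx":0,"ry":0,"rz":0,"fingers":0}
  ],
  "squeeze": 40
}}

```text
time: 4.1
ee_pos: [0.5456, 0.1459, 0.1883]
eef_rot: [0.995, 0.1, -0.002, 0.001]
ft_force: [1.0, 0.8, -5.7]
width: 0.0497
```

Run:
```python
from h import *
s=st(); g=s["ee_pos"]+R.from_quat(s["eef_rot"]).apply([0,0,.051])
for t in (0,25,-25): go(g,11.05,t)
```

```text
t 4.1 grasp [0.5454 0.1458 0.1373] F [ 0.9701  0.819  -5.68  ] M [-0.0748  0.1985  0.0014] Mtool [-0.034  -0.2094 -0.0015] w 0.0497 j [-0.767   0.3026  0.5026  1.773  -0.1605  1.1099 -1.583 ] x [ 0.9802  0.198  -0.0032]
shift [-0.0002  0.      0.    ] turn [0.0001 0.0005 0.001 ]
shift [-0.0217 -0.0001  0.0048] turn [-0.0001  0.07    0.001 ]
shift [0.0214 0.0002 0.0047] turn [ 0.0003 -0.0689  0.001 ]
```

{"fn": "drive_tool", "kwargs": {
  "plan": [
    {"x":-0.0074,"y":0,"z":0.0005,"rx":0,"ry":0.0231,"rz":0,"fingers":0},
    {"x":-0.0145,"y":0,"z":0.002,"rx":0,"ry":0.0463,"rz":0,"fingers":0},
    {"x":-0.0215,"y":0,"z":0.0048,"rx":0,"ry":0.0694,"rz":0,"fingers":0},
    {"x":-0.0215,"y":0,"z":0.0048,"rx":0,"ry":0.0694,"rz":0,"fingers":0},
    {"x":-0.0215,"y":0,"z":0.0048,"rx":0,"ry":0.0694,"rz":0,"fingers":0},
    {"x":-0.0215,"y":0,"z":0.0048,"rx":0,"ry":0.0694,"rz":0,"fingers":0},
    {"x":-0.0215,"y":0,"z":0.0048,"rx":0,"ry":0.0694,"rz":0,"fingers":0},
    {"x":-0.0215,"y":0,"z":0.0048,"rx":0,"ry":0.0694,"rz":0,"fingers":0},
    {"x":-0.0215,"y":0,"z":0.0048,"rx":0,"ry":0.0694,"rz":0,"fingers":0},
    {"x":-0.0215,"y":0,"z":0.0048,"rx":0,"ry":0.0694,"rz":0,"fingers":0},
    {"x":-0.0215,"y":0,"z":0.0048,"rx":0,"ry":0.0694,"rz":0,"fingers":0},
    {"x":-0.0215,"y":0,"z":0.0048,"rx":0,"ry":0.0694,"rz":0,"fingers":0}
  ]
}}

```text
time: 5.6
ee_pos: [0.5255, 0.1418, 0.1855]
eef_rot: [0.971, 0.097, 0.215, -0.022]
ft_force: [-0.8, 0.5, -5.7]
width: 0.0496
```

Run:
```python
from h import *
s=st(); g=s["ee_pos"]+R.from_quat(s["eef_rot"]).apply([0,0,.051])
for t in (0,-25): go(g,11.05,t)
```

```text
t 5.6 grasp [0.5466 0.1461 0.1393] F [-0.8464  0.5308 -5.7058] M [-0.2589  1.1302 -0.0369] Mtool [-0.043  -1.1591  0.0209] w 0.0496 j [-0.8916  0.0021  0.5096  2.1418  0.1402  0.5727 -1.8554] x [0.8885 0.1793 0.4224]
shift [ 0.0215 -0.      0.0048] turn [-0.0002 -0.0694  0.001 ]
shift [0.0391 0.0001 0.0182] turn [-0.     -0.1389  0.001 ]
```

{"fn": "drive_tool", "kwargs": {
  "plan": [
    {"x":0.0074,"y":0,"z":0.0005,"rx":0,"ry":-0.0231,"rz":0,"fingers":0},
    {"x":0.0145,"y":0,"z":0.002,"rx":0,"ry":-0.0463,"rz":0,"fingers":0},
    {"x":0.0215,"y":0,"z":0.0048,"rx":0,"ry":-0.0694,"rz":0,"fingers":0},
    {"x":0.0215,"y":0,"z":0.0048,"rx":0,"ry":-0.0694,"rz":0,"fingers":0},
    {"x":0.0215,"y":0,"z":0.0048,"rx":0,"ry":-0.0694,"rz":0,"fingers":0},
    {"x":0.0215,"y":0,"z":0.0048,"rx":0,"ry":-0.0694,"rz":0,"fingers":0},
    {"x":0.0215,"y":0,"z":0.0048,"rx":0,"ry":-0.0694,"rz":0,"fingers":0},
    {"x":0.0215,"y":0,"z":0.0048,"rx":0,"ry":-0.0694,"rz":0,"fingers":0},
    {"x":0.0215,"y":0,"z":0.0048,"rx":0,"ry":-0.0694,"rz":0,"fingers":0}
  ]
}}

```text
time: 6.72
ee_pos: [0.5465, 0.1461, 0.1903]
eef_rot: [0.995, 0.099, 0.0, -0.0]
ft_force: [-0.1, 0.4, -5.2]
width: 0.0496
```

Run:
```python
from h import *
s=st(); g=s["ee_pos"]+R.from_quat(s["eef_rot"]).apply([0,0,.051])
for t in (0,-25): go(g,11.05,t)
```

```text
t 6.72 grasp [0.5465 0.1461 0.1393] F [-0.0682  0.3777 -5.2292] M [-0.0975  0.056   0.0546] Mtool [-0.0844 -0.0742 -0.0546] w 0.0496 j [-0.8067  0.3061  0.5512  1.7732 -0.1774  1.1112 -1.5688] x [0.9802 0.1979 0.0005]
shift [ 0. -0.  0.] turn [-0.0001 -0.0001  0.001 ]
shift [0.0216 0.0001 0.0048] turn [ 0.0002 -0.0695  0.001 ]
```

{"fn": "drive_tool", "kwargs": {
  "plan": [
    {"x":0.0074,"y":0,"z":0.0005,"rx":0,"ry":-0.0231,"rz":0,"fingers":0},
    {"x":0.0145,"y":0,"z":0.002,"rx":0,"ry":-0.0463,"rz":0,"fingers":0},
    {"x":0.0215,"y":0,"z":0.0048,"rx":0,"ry":-0.0694,"rz":0,"fingers":0},
    {"x":0.0215,"y":0,"z":0.0048,"rx":0,"ry":-0.0694,"rz":0,"fingers":0},
    {"x":0.0215,"y":0,"z":0.0048,"rx":0,"ry":-0.0694,"rz":0,"fingers":0},
    {"x":0.0215,"y":0,"z":0.0048,"rx":0,"ry":-0.0694,"rz":0,"fingers":0},
    {"x":0.0215,"y":0,"z":0.0048,"rx":0,"ry":-0.0694,"rz":0,"fingers":0},
    {"x":0.0215,"y":0,"z":0.0048,"rx":0,"ry":-0.0694,"rz":0,"fingers":0},
    {"x":0.0215,"y":0,"z":0.0048,"rx":0,"ry":-0.0694,"rz":0,"fingers":0},
    {"x":0.0215,"y":0,"z":0.0048,"rx":0,"ry":-0.0694,"rz":0,"fingers":0},
    {"x":0.0215,"y":0,"z":0.0048,"rx":0,"ry":-0.0694,"rz":0,"fingers":0},
    {"x":0.0215,"y":0,"z":0.0048,"rx":0,"ry":-0.0694,"rz":0,"fingers":0}
  ]
}}

```text
time: 8.22
ee_pos: [0.5677, 0.1503, 0.1853]
eef_rot: [0.971, 0.097, -0.215, 0.021]
ft_force: [-0.9, 0.9, -5.5]
width: 0.0496
```

Run:
```python
from h import *
s=st(); g=s["ee_pos"]+R.from_quat(s["eef_rot"]).apply([0,0,.051])
for t in (0,): go(g,11.05,t)
```

```text
t 8.22 grasp [0.5466 0.146  0.1391] F [-0.8669  0.8594 -5.4678] M [ 0.1507 -0.834   0.049 ] Mtool [-0.0364  0.8474 -0.0371] w 0.0496 j [-0.6607  0.6471  0.5218  1.3911 -0.2895  1.6243 -1.4825] x [ 0.8885  0.1793 -0.4224]
shift [-0.0215 -0.      0.0048] turn [0.0002 0.0694 0.001 ]
```

{"fn": "drive_tool", "kwargs": {
  "plan": [
    {"x":-0.0074,"y":0,"z":0.0005,"rx":0,"ry":0.0231,"rz":0,"fingers":0},
    {"x":-0.0145,"y":0,"z":0.002,"rx":0,"ry":0.0463,"rz":0,"fingers":0},
    {"x":-0.0215,"y":0,"z":0.0048,"rx":0,"ry":0.0694,"rz":0,"fingers":0},
    {"x":-0.0215,"y":0,"z":0.0048,"rx":0,"ry":0.0694,"rz":0,"fingers":0},
    {"x":-0.0215,"y":0,"z":0.0048,"rx":0,"ry":0.0694,"rz":0,"fingers":0},
    {"x":-0.0215,"y":0,"z":0.0048,"rx":0,"ry":0.0694,"rz":0,"fingers":0},
    {"x":-0.0215,"y":0,"z":0.0048,"rx":0,"ry":0.0694,"rz":0,"fingers":0},
    {"x":-0.0215,"y":0,"z":0.0048,"rx":0,"ry":0.0694,"rz":0,"fingers":0},
    {"x":-0.0215,"y":0,"z":0.0048,"rx":0,"ry":0.0694,"rz":0,"fingers":0}
  ]
}}

```text
time: 9.35
ee_pos: [0.5467, 0.146, 0.19]
eef_rot: [0.995, 0.099, -0.0, 0.0]
ft_force: [0.9, -0.2, -6.5]
width: 0.05
```

Run:
```python
from h import *
s=st()
go([.5465,.146,.034],11.05)
```

```text
t 9.35 grasp [0.5467 0.146  0.139 ] F [ 0.8955 -0.1546 -6.4783] M [-0.0572  0.1961 -0.038 ] Mtool [-0.0173 -0.2036  0.0379] w 0.05 j [-0.8227  0.3101  0.5714  1.7734 -0.185   1.1121 -1.5624] x [ 0.9803  0.1977 -0.0003]
shift [-0.0001 -0.0001  0.105 ] turn [0.     0.0001 0.001 ]
```

The two level readings differ by 0.13 N m, which is neither 0 nor 0.25, so I can't tell yet. I'll average several readings here to see how noisy the sensor is; each camera call advances the clock and gives a fresh one.

```bash
cat >> h.py <<'E'
def avg(n=10):
    a=[];jt=[]
    for i in range(n):
        s=monitor.read_state(); q=R.from_quat(s["eef_rot"]); a.append(np.r_[q.inv().apply(s["torque"]),s["ft_force"]]);jt.append(s["joint_torque"])
        viewer.camera("top")
    a=np.array(a); print("My",a[:,1]); print("mean",a.mean(0),"std",a.std(0)); print("jt",np.mean(jt,0),np.std(jt,0))
    st()
E
python3 - <<'E'
from h import *
avg(10)
E
```

```text
My [-0.2036 -0.1295 -0.2103 -0.2004 -0.1454 -0.1972 -0.1874 -0.1444 -0.19
 -0.1654]
mean [-0.0293 -0.1774  0.0112  0.0043 -0.1191 -5.5194] std [0.0271 0.0274 0.0335 0.4222 0.4091 0.6497]
jt [  0.0196 -51.9234   7.641  -37.7879  -0.0192  -0.0747   0.0003] [0.0114 0.0386 0.003  0.0135 0.0004 0.002  0.0005]
t 9.85 grasp [0.5466 0.1461 0.1391] F [-0.1037  0.3275 -5.8082] M [-0.0172  0.1731 -0.0016] Mtool [ 0.0174 -0.1731  0.0017] w 0.0497 j [-0.8229  0.3095  0.5714  1.7738 -0.1849  1.1119 -1.5624] x [0.9802 0.1979 0.0001]
```

The noise is about 0.03 N m on a single reading, while joint 6 torque only varies by 0.002. The averaged -0.177 matches the unladen value, so the lone -0.074 reading is suspect. I'll tip the first way again and average there too.

{"fn": "drive_tool", "kwargs": {
  "plan": [
    {"x":-0.0074,"y":0,"z":0.0005,"rx":0,"ry":0.0231,"rz":0,"fingers":0},
    {"x":-0.0145,"y":0,"z":0.002,"rx":0,"ry":0.0463,"rz":0,"fingers":0},
    {"x":-0.0215,"y":0,"z":0.0048,"rx":0,"ry":0.0694,"rz":0,"fingers":0},
    {"x":-0.0215,"y":0,"z":0.0048,"rx":0,"ry":0.0694,"rz":0,"fingers":0},
    {"x":-0.0215,"y":0,"z":0.0048,"rx":0,"ry":0.0694,"rz":0,"fingers":0},
    {"x":-0.0215,"y":0,"z":0.0048,"rx":0,"ry":0.0694,"rz":0,"fingers":0},
    {"x":-0.0215,"y":0,"z":0.0048,"rx":0,"ry":0.0694,"rz":0,"fingers":0},
    {"x":-0.0215,"y":0,"z":0.0048,"rx":0,"ry":0.0694,"rz":0,"fingers":0},
    {"x":-0.0215,"y":0,"z":0.0048,"rx":0,"ry":0.0694,"rz":0,"fingers":0},
    {"x":-0.0215,"y":0,"z":0.0048,"rx":0,"ry":0.0694,"rz":0,"fingers":0},
    {"x":-0.0215,"y":0,"z":0.0048,"rx":0,"ry":0.0694,"rz":0,"fingers":0}
  ]
}}

```text
time: 11.22
ee_pos: [0.5255, 0.1418, 0.1853]
eef_rot: [0.971, 0.097, 0.215, -0.022]
ft_force: [-0.5, -0.6, -5.5]
width: 0.0495
```

{"fn": "drive_tool", "kwargs": {
  "plan": [
    {"x":0.0074,"y":0,"z":0.0005,"rx":0,"ry":-0.0231,"rz":0,"fingers":0},
    {"x":0.0145,"y":0,"z":0.002,"rx":0,"ry":-0.0463,"rz":0,"fingers":0},
    {"x":0.0215,"y":0,"z":0.0048,"rx":0,"ry":-0.0694,"rz":0,"fingers":0},
    {"x":0.0215,"y":0,"z":0.0048,"rx":0,"ry":-0.0694,"rz":0,"fingers":0},
    {"x":0.0215,"y":0,"z":0.0048,"rx":0,"ry":-0.0694,"rz":0,"fingers":0},
    {"x":0.0215,"y":0,"z":0.0048,"rx":0,"ry":-0.0694,"rz":0,"fingers":0}
  ]
}}

```text
time: 11.98
ee_pos: [0.5461, 0.1459, 0.1904]
eef_rot: [0.995, 0.099, 0.001, -0.001]
ft_force: [-0.5, 0.1, -5.5]
width: 0.05
```

Run:
```python
from h import *
avg(8)
go([.5465,.146,.034],11.05);go([.5465,.146,.032],11.05)
```

```text
My [-0.1952 -0.1189 -0.1679 -0.165  -0.1858 -0.1628 -0.1828 -0.1019]
mean [-0.0415 -0.16   -0.0007  0.2362  0.0867 -5.8011] std [0.0271 0.0308 0.0439 0.5674 0.3007 0.4835]
jt [  0.0267 -50.7416   8.3863 -37.6043  -0.0082  -0.1145  -0.0093] [0.0393 0.3819 0.0366 0.0542 0.0078 0.0237 0.0044]
t 12.38 grasp [0.5466 0.1461 0.1392] F [ 0.4093  0.2131 -5.6955] M [-0.0377  0.1573 -0.0037] Mtool [-0.0058 -0.1616  0.0037] w 0.0498 j [-0.8689  0.318   0.6283  1.7762 -0.2065  1.1133 -1.5442] x [0.9802 0.198  0.0004]
shift [-0.0001  0.0001  0.1052] turn [-0.     -0.0001  0.001 ]
shift [-0.0001  0.0001  0.1072] turn [-0.     -0.0001  0.001 ]
```

Averaged My is -0.160 after one end down and -0.177 after the other, so there is no shift and counterweight 1 is sound. I'll set it back.

{"fn": "drive_tool", "kwargs": {
  "plan": [
    {"x":0,"y":0,"z":0.04,"rx":0,"ry":0,"rz":0,"fingers":0},
    {"x":0,"y":0,"z":0.08,"rx":0,"ry":0,"rz":0,"fingers":0},
    {"x":0,"y":0,"z":0.1,"rx":0,"ry":0,"rz":0,"fingers":0},
    {"x":0,"y":0,"z":0.1065,"rx":0,"ry":0,"rz":0,"fingers":0},
    {"x":0,"y":0,"z":0.1065,"rx":0,"ry":0,"rz":0,"fingers":0},
    {"x":0,"y":0,"z":0.1065,"rx":0,"ry":0,"rz":0,"fingers":1},
    {"x":0,"y":0,"z":0.1065,"rx":0,"ry":0,"rz":0,"fingers":1},
    {"x":0,"y":0,"z":0.1065,"rx":0,"ry":0,"rz":0,"fingers":1},
    {"x":0,"y":0,"z":0.09,"rx":0,"ry":0,"rz":0,"fingers":1},
    {"x":0,"y":0,"z":0.04,"rx":0,"ry":0,"rz":0,"fingers":1},
    {"x":0,"y":0,"z":0,"rx":0,"ry":0,"rz":0,"fingers":1},
    {"x":0,"y":0,"z":0,"rx":0,"ry":0,"rz":0,"fingers":1}
  ]
}}

```text
time: 13.88
ee_pos: [0.5484, 0.1463, 0.1943]
eef_rot: [0.995, 0.099, 0.003, -0.001]
ft_force: [-0.1, -1.0, -0.0]
width: 0.0871
```

Run:
```python
from h import *
st(); c=viewer.camera("top"); cv2.imwrite("pics/t1.png",c["color"][100:350,180:560,::-1])
go([.5702,.0094,.139],10.97);go([.5702,.0094,.032],10.97)
```

```text
t 13.88 grasp [0.5487 0.1465 0.1433] F [-0.054  -0.9677 -0.0041] M [-0.0558  0.1967  0.0209] Mtool [-0.0157 -0.2038 -0.0206] w 0.0871 j [-0.8749  0.3146  0.6366  1.7721 -0.208   1.1156 -1.5428] x [0.9803 0.1975 0.0064]
shift [-0.0047  0.1387  0.002 ] turn [-0.0002 -0.0005  0.0012]
shift [-0.0051  0.1388  0.109 ] turn [-0.0002 -0.0005  0.0012]
```

View pics/t1.png

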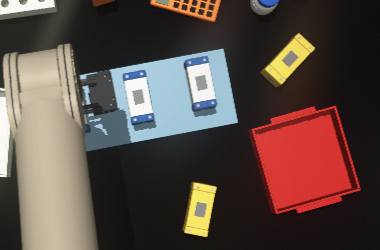

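The arm hides counterweight 1 in this view, at about (100,95) in the crop; 2 and 3 haven't moved. I'll check 1 later and go on to counterweight 2.

{"fn": "drive_tool", "kwargs": {
  "plan": [
    {"x":-0.002,"y":0.06,"z":0,"rx":0,"ry":0,"rz":0,"fingers":1},
    {"x":-0.004,"y":0.115,"z":0,"rx":0,"ry":0,"rz":0,"fingers":1},
    {"x":-0.004,"y":0.1387,"z":0.01,"rx":0,"ry":0,"rz":0,"fingers":1},
    {"x":-0.004,"y":0.1387,"z":0.035,"rx":0,"ry":0,"rz":0,"fingers":1},
    {"x":-0.004,"y":0.1387,"z":0.075,"rx":0,"ry":0,"rz":0,"fingers":1},
    {"x":-0.004,"y":0.1387,"z":0.1065,"rx":0,"ry":0,"rz":0,"fingers":1},
    {"x":-0.004,"y":0.1387,"z":0.1065,"rx":0,"ry":0,"rz":0,"fingers":0},
    {"x":-0.004,"y":0.1387,"z":0.1065,"rx":0,"ry":0,"rz":0,"fingers":0},
    {"x":-0.004,"y":0.1387,"z":0.1065,"rx":0,"ry":0,"rz":0,"fingers":0},
    {"x":-0.004,"y":0.1387,"z":0.1065,"rx":0,"ry":0,"rz":0,"fingers":0},
    {"x":-0.004,"y":0.1387,"z":0.1065,"rx":0,"ry":0,"rz":0,"fingers":0},
    {"x":-0.004,"y":0.1387,"z":0.1065,"rx":0,"ry":0,"rz":0,"fingers":0}
  ],
  "squeeze": 40
}}

```text
time: 15.42
ee_pos: [0.5708, 0.0088, 0.0845]
eef_rot: [0.995, 0.099, 0.001, 0.0]
ft_force: [-0.2, -3.3, 6.3]
width: 0.05
```

Run:
```python
from h import *
s=st(); g=s["ee_pos"]+R.from_quat(s["eef_rot"]).apply([0,0,.051])
u=g.copy();u[2]=.139
for t in (0,25): go(u,11,t)
```

```text
t 15.43 grasp [0.5709 0.0088 0.0335] F [-0.2464 -3.3219  6.3235] M [-0.689   0.2037 -0.0857] Mtool [-0.6354 -0.3357  0.0845] w 0.05 j [-0.607   0.4854  0.6271  1.8428 -0.3501  0.9237 -1.1929] x [0.9803 0.1973 0.0016]
shift [ 0.0003  0.0001 -0.1055] turn [ 0.0001 -0.0003  0.0011]
shift [-0.0213 -0.0001 -0.1008] turn [-0.0002  0.0692  0.0011]
```

{"fn": "drive_tool", "kwargs": {
  "plan": [
    {"x":0,"y":0,"z":-0.03,"rx":0,"ry":0,"rz":0,"fingers":0},
    {"x":0,"y":0,"z":-0.07,"rx":0,"ry":0,"rz":0,"fingers":0},
    {"x":0,"y":0,"z":-0.106,"rx":0,"ry":0,"rz":0,"fingers":0},
    {"x":-0.0074,"y":0,"z":-0.1055,"rx":0,"ry":0.0231,"rz":0,"fingers":0},
    {"x":-0.0145,"y":0,"z":-0.104,"rx":0,"ry":0.0463,"rz":0,"fingers":0},
    {"x":-0.0215,"y":0,"z":-0.101,"rx":0,"ry":0.0694,"rz":0,"fingers":0},
    {"x":-0.0215,"y":0,"z":-0.101,"rx":0,"ry":0.0694,"rz":0,"fingers":0},
    {"x":-0.0215,"y":0,"z":-0.101,"rx":0,"ry":0.0694,"rz":0,"fingers":0},
    {"x":-0.0215,"y":0,"z":-0.101,"rx":0,"ry":0.0694,"rz":0,"fingers":0},
    {"x":-0.0215,"y":0,"z":-0.101,"rx":0,"ry":0.0694,"rz":0,"fingers":0},
    {"x":-0.0215,"y":0,"z":-0.101,"rx":0,"ry":0.0694,"rz":0,"fingers":0},
    {"x":-0.0215,"y":0,"z":-0.101,"rx":0,"ry":0.0694,"rz":0,"fingers":0}
  ]
}}

```text
time: 16.92
ee_pos: [0.5491, 0.005, 0.1844]
eef_rot: [0.972, 0.097, 0.215, -0.021]
ft_force: [-0.0, 0.0, -5.9]
width: 0.0499
```

{"fn": "drive_tool", "kwargs": {
  "plan": [
    {"x":0,"y":0,"z":0,"rx":0,"ry":0,"rz":0,"fingers":0},
    {"x":0,"y":0,"z":0,"rx":0,"ry":0,"rz":0,"fingers":0},
    {"x":0,"y":0,"z":0,"rx":0,"ry":0,"rz":0,"fingers":0},
    {"x":0,"y":0,"z":0,"rx":0,"ry":0,"rz":0,"fingers":0},
    {"x":0.0074,"y":0,"z":0.0005,"rx":0,"ry":-0.0231,"rz":0,"fingers":0},
    {"x":0.0145,"y":0,"z":0.002,"rx":0,"ry":-0.0463,"rz":0,"fingers":0},
    {"x":0.0215,"y":0,"z":0.0048,"rx":0,"ry":-0.0694,"rz":0,"fingers":0},
    {"x":0.0215,"y":0,"z":0.0048,"rx":0,"ry":-0.0694,"rz":0,"fingers":0},
    {"x":0.0215,"y":0,"z":0.0048,"rx":0,"ry":-0.0694,"rz":0,"fingers":0},
    {"x":0.0215,"y":0,"z":0.0048,"rx":0,"ry":-0.0694,"rz":0,"fingers":0}
  ]
}}

```text
time: 18.18
ee_pos: [0.5696, 0.0089, 0.1896]
eef_rot: [0.995, 0.099, 0.001, -0.001]
ft_force: [-0.3, -0.8, -5.3]
width: 0.0495
```

Run:
```python
from h import *
avg(8)
```

```text
My [-0.1589 -0.1242 -0.1959 -0.128  -0.1941 -0.1598 -0.1599 -0.1745]
mean [-0.0229 -0.1619 -0.0062 -0.0896  0.024  -5.4193] std [0.0245 0.0248 0.0402 0.2923 0.4484 0.3656]
jt [  0.0168 -49.9351  10.2092 -37.3498  -0.0351  -0.1022  -0.0029] [0.0414 0.4141 0.0902 0.0601 0.0038 0.0236 0.0013]
t 18.57 grasp [0.5701 0.0094 0.1384] F [ 0.1828  0.6817 -4.996 ] M [-0.0526  0.15    0.0058] Mtool [-0.0219 -0.1575 -0.0057] w 0.0498 j [-0.6956  0.3489  0.7248  1.7688 -0.255   1.1196 -1.26  ] x [0.9802 0.1979 0.0004]
```

{"fn": "drive_tool", "kwargs": {
  "plan": [
    {"x":0.0074,"y":0,"z":0.0005,"rx":0,"ry":-0.0231,"rz":0,"fingers":0},
    {"x":0.0145,"y":0,"z":0.002,"rx":0,"ry":-0.0463,"rz":0,"fingers":0},
    {"x":0.0215,"y":0,"z":0.0048,"rx":0,"ry":-0.0694,"rz":0,"fingers":0},
    {"x":0.0215,"y":0,"z":0.0048,"rx":0,"ry":-0.0694,"rz":0,"fingers":0},
    {"x":0.0215,"y":0,"z":0.0048,"rx":0,"ry":-0.0694,"rz":0,"fingers":0},
    {"x":0.0215,"y":0,"z":0.0048,"rx":0,"ry":-0.0694,"rz":0,"fingers":0},
    {"x":0.0215,"y":0,"z":0.0048,"rx":0,"ry":-0.0694,"rz":0,"fingers":0},
    {"x":0.0215,"y":0,"z":0.0048,"rx":0,"ry":-0.0694,"rz":0,"fingers":0},
    {"x":0.0215,"y":0,"z":0.0048,"rx":0,"ry":-0.0694,"rz":0,"fingers":0},
    {"x":0.0215,"y":0,"z":0.0048,"rx":0,"ry":-0.0694,"rz":0,"fingers":0},
    {"x":0.0215,"y":0,"z":0.0048,"rx":0,"ry":-0.0694,"rz":0,"fingers":0}
  ]
}}

```text
time: 19.95
ee_pos: [0.5912, 0.0135, 0.1844]
eef_rot: [0.971, 0.097, -0.215, 0.021]
ft_force: [0.1, -0.1, -5.7]
width: 0.0498
```

{"fn": "drive_tool", "kwargs": {
  "plan": [
    {"x":-0.0074,"y":0,"z":0.0005,"rx":0,"ry":0.0231,"rz":0,"fingers":0},
    {"x":-0.0145,"y":0,"z":0.002,"rx":0,"ry":0.0463,"rz":0,"fingers":0},
    {"x":-0.0215,"y":0,"z":0.0048,"rx":0,"ry":0.0694,"rz":0,"fingers":0},
    {"x":-0.0215,"y":0,"z":0.0048,"rx":0,"ry":0.0694,"rz":0,"fingers":0},
    {"x":-0.0215,"y":0,"z":0.0048,"rx":0,"ry":0.0694,"rz":0,"fingers":0},
    {"x":-0.0215,"y":0,"z":0.0048,"rx":0,"ry":0.0694,"rz":0,"fingers":0}
  ]
}}

```text
time: 20.7
ee_pos: [0.5709, 0.0096, 0.1891]
eef_rot: [0.995, 0.1, -0.001, 0.001]
ft_force: [1.2, 0.7, -6.0]
width: 0.0497
```

Run:
```python
from h import *
avg(8)
go([.5702,.0094,.033],11)
```

```text
My [-0.0899 -0.1388 -0.2635 -0.1752 -0.138  -0.1802 -0.189  -0.175 ]
mean [-0.0259 -0.1687  0.0045  0.2301  0.4325 -5.7726] std [0.0232 0.047  0.0267 0.5947 0.7212 0.4609]
jt [ -0.0318 -50.2199  10.5438 -37.3777  -0.0411  -0.0297   0.0013] [0.0242 0.3492 0.0714 0.0899 0.0037 0.0229 0.0008]
t 21.1 grasp [0.5702 0.0092 0.1381] F [-0.7534  0.0909 -5.2773] M [-0.0199  0.1775 -0.0451] Mtool [ 0.0156 -0.1779  0.0451] w 0.0498 j [-0.7058  0.3531  0.7385  1.7688 -0.2613  1.1206 -1.2547] x [ 0.9802  0.1978 -0.0002]
shift [ 0.0001 -0.0002  0.1051] turn [0.     0.     0.0011]
```

Counterweight 2 reads -0.162 and -0.169, so it is sound too. I'll set it back, go to counterweight 3 and test it anyway.

{"fn": "drive_tool", "kwargs": {
  "plan": [
    {"x":0,"y":0,"z":0.04,"rx":0,"ry":0,"rz":0,"fingers":0},
    {"x":0,"y":0,"z":0.08,"rx":0,"ry":0,"rz":0,"fingers":0},
    {"x":0,"y":0,"z":0.1,"rx":0,"ry":0,"rz":0,"fingers":0},
    {"x":0,"y":0,"z":0.1055,"rx":0,"ry":0,"rz":0,"fingers":0},
    {"x":0,"y":0,"z":0.1055,"rx":0,"ry":0,"rz":0,"fingers":0},
    {"x":0,"y":0,"z":0.1055,"rx":0,"ry":0,"rz":0,"fingers":1},
    {"x":0,"y":0,"z":0.1055,"rx":0,"ry":0,"rz":0,"fingers":1},
    {"x":0,"y":0,"z":0.1055,"rx":0,"ry":0,"rz":0,"fingers":1},
    {"x":0,"y":0,"z":0.09,"rx":0,"ry":0,"rz":0,"fingers":1},
    {"x":0,"y":0,"z":0.04,"rx":0,"ry":0,"rz":0,"fingers":1},
    {"x":0,"y":0,"z":0,"rx":0,"ry":0,"rz":0,"fingers":1},
    {"x":0,"y":0,"z":0,"rx":0,"ry":0,"rz":0,"fingers":1}
  ]
}}

```text
time: 22.6
ee_pos: [0.5719, 0.009, 0.1933]
eef_rot: [0.995, 0.099, 0.003, -0.001]
ft_force: [0.2, 0.4, -0.7]
width: 0.0869
```

Run:
```python
from h import *
s=st(); s["ee_pos"]=np.array([.5702,.0093,.1895]); s["eef_rot"]=tool(11.4).as_quat()
go([.6014,-.1245,.138],10.6,0,s);go([.6014,-.1245,.0327],10.6,0,s)
```

```text
t 22.6 grasp [0.5722 0.0091 0.1423] F [ 0.1809  0.3758 -0.7006] M [-0.0874  0.1214  0.033 ] Mtool [-0.0615 -0.1363 -0.0334] w 0.0869 j [-0.7118  0.3492  0.747   1.7654 -0.2629  1.1225 -1.2533] x [0.9803 0.1974 0.0064]
shift [0.0041 0.1373 0.0005] turn [0.     0.     0.0022]
shift [0.0041 0.1373 0.1058] turn [0.     0.     0.0022]
```

{"fn": "drive_tool", "kwargs": {
  "plan": [
    {"x":0.002,"y":0.06,"z":0,"rx":0,"ry":0,"rz":0.002,"fingers":1},
    {"x":0.004,"y":0.115,"z":0,"rx":0,"ry":0,"rz":0.002,"fingers":1},
    {"x":0.004,"y":0.137,"z":0.01,"rx":0,"ry":0,"rz":0.002,"fingers":1},
    {"x":0.004,"y":0.137,"z":0.035,"rx":0,"ry":0,"rz":0.002,"fingers":1},
    {"x":0.004,"y":0.137,"z":0.075,"rx":0,"ry":0,"rz":0.002,"fingers":1},
    {"x":0.004,"y":0.137,"z":0.1055,"rx":0,"ry":0,"rz":0.002,"fingers":1},
    {"x":0.004,"y":0.137,"z":0.1055,"rx":0,"ry":0,"rz":0.002,"fingers":0},
    {"x":0.004,"y":0.137,"z":0.1055,"rx":0,"ry":0,"rz":0.002,"fingers":0},
    {"x":0.004,"y":0.137,"z":0.1055,"rx":0,"ry":0,"rz":0.002,"fingers":0},
    {"x":0.004,"y":0.137,"z":0.1055,"rx":0,"ry":0,"rz":0.002,"fingers":0},
    {"x":0.004,"y":0.137,"z":0.1055,"rx":0,"ry":0,"rz":0.002,"fingers":0},
    {"x":0.004,"y":0.137,"z":0.1055,"rx":0,"ry":0,"rz":0.002,"fingers":0}
  ],
  "squeeze": 40
}}

```text
time: 24.1
ee_pos: [0.6017, -0.125, 0.0847]
eef_rot: [0.996, 0.093, 0.001, 0.0]
ft_force: [-0.9, -2.3, 5.9]
width: 0.0498
```

{"fn": "drive_tool", "kwargs": {
  "plan": [
    {"x":0,"y":0,"z":0,"rx":0,"ry":0,"rz":0,"fingers":0},
    {"x":0,"y":0,"z":-0.03,"rx":0,"ry":0,"rz":0,"fingers":0},
    {"x":0,"y":0,"z":-0.07,"rx":0,"ry":0,"rz":0,"fingers":0},
    {"x":0,"y":0,"z":-0.106,"rx":0,"ry":0,"rz":0,"fingers":0},
    {"x":0,"y":0,"z":-0.106,"rx":0,"ry":0,"rz":0,"fingers":0},
    {"x":0,"y":0,"z":-0.106,"rx":0,"ry":0,"rz":0,"fingers":0}
  ]
}}

```text
time: 24.85
ee_pos: [0.6003, -0.1236, 0.1878]
eef_rot: [0.996, 0.093, -0.001, -0.001]
ft_force: [-0.5, 0.0, -6.7]
width: 0.0497
```

Run:
```python
from h import *
avg(5)
```

```text
My [-0.1281 -0.1829 -0.1491 -0.1844 -0.1296]
mean [-0.0318 -0.1548 -0.005  -0.0286  0.0584 -6.5216] std [0.0213 0.0247 0.0135 0.4346 0.2367 0.356 ]
jt [  0.0283 -58.4593  14.5365 -37.491   -0.0436  -0.0584   0.0002] [0.0891 0.6655 0.284  0.501  0.0202 0.0235 0.0074]
t 25.1 grasp [ 0.6005 -0.1241  0.1375] F [ 0.8448  0.0431 -5.3303] M [-0.0438  0.1096 -0.0268] Mtool [-0.0227 -0.1158  0.0269] w 0.0496 j [-0.4568  0.4688  0.763   1.6523 -0.3465  1.1631 -0.9919] x [ 0.9826  0.1855 -0.0019]
```

{"fn": "drive_tool", "kwargs": {
  "plan": [
    {"x":-0.0074,"y":0,"z":0.0005,"rx":0,"ry":0.0231,"rz":0,"fingers":0},
    {"x":-0.0145,"y":0,"z":0.002,"rx":0,"ry":0.0463,"rz":0,"fingers":0},
    {"x":-0.0215,"y":0,"z":0.0048,"rx":0,"ry":0.0694,"rz":0,"fingers":0},
    {"x":-0.0215,"y":0,"z":0.0048,"rx":0,"ry":0.0694,"rz":0,"fingers":0},
    {"x":-0.0215,"y":0,"z":0.0048,"rx":0,"ry":0.0694,"rz":0,"fingers":0},
    {"x":-0.0215,"y":0,"z":0.0048,"rx":0,"ry":0.0694,"rz":0,"fingers":0},
    {"x":-0.0215,"y":0,"z":0.0048,"rx":0,"ry":0.0694,"rz":0,"fingers":0},
    {"x":-0.0215,"y":0,"z":0.0048,"rx":0,"ry":0.0694,"rz":0,"fingers":0},
    {"x":-0.0215,"y":0,"z":0.0048,"rx":0,"ry":0.0694,"rz":0,"fingers":0},
    {"x":-0.0215,"y":0,"z":0.0048,"rx":0,"ry":0.0694,"rz":0,"fingers":0},
    {"x":-0.0215,"y":0,"z":0.0048,"rx":0,"ry":0.0694,"rz":0,"fingers":0}
  ]
}}

```text
time: 26.48
ee_pos: [0.58, -0.1282, 0.1849]
eef_rot: [0.972, 0.091, 0.215, -0.02]
ft_force: [0.5, -0.7, -5.8]
width: 0.0496
```

{"fn": "drive_tool", "kwargs": {
  "plan": [
    {"x":0.0074,"y":0,"z":0.0005,"rx":0,"ry":-0.0231,"rz":0,"fingers":0},
    {"x":0.0145,"y":0,"z":0.002,"rx":0,"ry":-0.0463,"rz":0,"fingers":0},
    {"x":0.0215,"y":0,"z":0.0048,"rx":0,"ry":-0.0694,"rz":0,"fingers":0},
    {"x":0.0215,"y":0,"z":0.0048,"rx":0,"ry":-0.0694,"rz":0,"fingers":0},
    {"x":0.0215,"y":0,"z":0.0048,"rx":0,"ry":-0.0694,"rz":0,"fingers":0},
    {"x":0.0215,"y":0,"z":0.0048,"rx":0,"ry":-0.0694,"rz":0,"fingers":0}
  ]
}}

```text
time: 27.22
ee_pos: [0.6003, -0.125, 0.19]
eef_rot: [0.996, 0.092, 0.001, -0.001]
ft_force: [-0.7, -0.2, -5.4]
width: 0.0497
```

Run:
```python
from h import *
avg(6)
```

```text
My [-0.0765 -0.0649 -0.0826 -0.0499 -0.1117 -0.0784]
mean [-0.0097 -0.0773 -0.0114  0.0415 -0.2492 -5.7737] std [0.0431 0.0188 0.0302 0.4284 0.4316 0.399 ]
jt [ -0.0159 -57.1156  14.1149 -36.9609  -0.0142  -0.0135   0.0073] [0.1521 0.3966 0.1552 0.0819 0.0188 0.0235 0.0026]
t 27.52 grasp [ 0.6011 -0.1242  0.1389] F [ 0.6285  0.2906 -5.8887] M [-0.0438  0.0218  0.0302] Mtool [-0.039  -0.0295 -0.0302] w 0.0493 j [-0.4562  0.4662  0.7623  1.6518 -0.3458  1.1628 -0.9925] x [0.9827 0.1853 0.0009]
```

{"fn": "drive_tool", "kwargs": {
  "plan": [
    {"x":0.0074,"y":0,"z":0.0005,"rx":0,"ry":-0.0231,"rz":0,"fingers":0},
    {"x":0.0145,"y":0,"z":0.002,"rx":0,"ry":-0.0463,"rz":0,"fingers":0},
    {"x":0.0215,"y":0,"z":0.0048,"rx":0,"ry":-0.0694,"rz":0,"fingers":0},
    {"x":0.0215,"y":0,"z":0.0048,"rx":0,"ry":-0.0694,"rz":0,"fingers":0},
    {"x":0.0215,"y":0,"z":0.0048,"rx":0,"ry":-0.0694,"rz":0,"fingers":0},
    {"x":0.0215,"y":0,"z":0.0048,"rx":0,"ry":-0.0694,"rz":0,"fingers":0},
    {"x":0.0215,"y":0,"z":0.0048,"rx":0,"ry":-0.0694,"rz":0,"fingers":0},
    {"x":0.0215,"y":0,"z":0.0048,"rx":0,"ry":-0.0694,"rz":0,"fingers":0},
    {"x":0.0215,"y":0,"z":0.0048,"rx":0,"ry":-0.0694,"rz":0,"fingers":0},
    {"x":0.0215,"y":0,"z":0.0048,"rx":0,"ry":-0.0694,"rz":0,"fingers":0},
    {"x":0.0215,"y":0,"z":0.0048,"rx":0,"ry":-0.0694,"rz":0,"fingers":0}
  ]
}}

```text
time: 28.9
ee_pos: [0.6223, -0.1202, 0.1847]
eef_rot: [0.972, 0.091, -0.215, 0.02]
ft_force: [0.4, 0.7, -6.4]
width: 0.0494
```

{"fn": "drive_tool", "kwargs": {
  "plan": [
    {"x":-0.0074,"y":0,"z":0.0005,"rx":0,"ry":0.0231,"rz":0,"fingers":0},
    {"x":-0.0145,"y":0,"z":0.002,"rx":0,"ry":0.0463,"rz":0,"fingers":0},
    {"x":-0.0215,"y":0,"z":0.0048,"rx":0,"ry":0.0694,"rz":0,"fingers":0},
    {"x":-0.0215,"y":0,"z":0.0048,"rx":0,"ry":0.0694,"rz":0,"fingers":0},
    {"x":-0.0215,"y":0,"z":0.0048,"rx":0,"ry":0.0694,"rz":0,"fingers":0},
    {"x":-0.0215,"y":0,"z":0.0048,"rx":0,"ry":0.0694,"rz":0,"fingers":0}
  ]
}}

```text
time: 29.65
ee_pos: [0.6022, -0.1236, 0.1893]
eef_rot: [0.996, 0.094, -0.001, 0.0]
ft_force: [0.2, -0.4, -6.3]
width: 0.0498
```

Run:
```python
from h import *
avg(6)
```

```text
My [-0.205  -0.2249 -0.2392 -0.2307 -0.2119 -0.2256]
mean [-0.024  -0.2229 -0.0127 -0.132   0.1069 -5.822 ] std [0.0212 0.0114 0.0091 0.4428 0.3516 0.4545]
jt [ -0.0164 -57.9586  14.3629 -37.1734  -0.0745  -0.0516  -0.0046] [0.0976 0.3632 0.128  0.1006 0.0148 0.0247 0.0017]
t 29.95 grasp [ 0.6013 -0.1242  0.1383] F [ 0.288  -0.1616 -5.7568] M [-0.0172  0.1657  0.0069] Mtool [ 0.0138 -0.166  -0.007 ] w 0.0499 j [-0.458   0.4691  0.765   1.6507 -0.3473  1.1638 -0.9913] x [ 0.9826  0.1857 -0.0007]
```

Counterweight 3 changed by 0.146 N m, clearly more than the other two (0.017 and 0.007) but less than the nominal 0.25. Before I commit, I'll take more readings to see whether it is still settling, then repeat.

Run:
```python
from h import *
avg(8)
```

```text
My [-0.166  -0.1743 -0.2473 -0.2059 -0.2375 -0.1952 -0.216  -0.2044]
mean [-0.007  -0.2058 -0.0152 -0.2098  0.1268 -5.4946] std [0.0326 0.0263 0.0335 0.4208 0.3521 0.2502]
jt [ -0.0191 -57.4895  14.269  -37.1541  -0.0827  -0.0934  -0.0009] [0.0217 0.0303 0.0127 0.0264 0.0007 0.0034 0.0005]
t 30.35 grasp [ 0.6011 -0.1242  0.1386] F [-0.3776  0.351  -5.512 ] M [-0.0061  0.2467 -0.0321] Mtool [ 0.0397 -0.2435  0.0321] w 0.0497 j [-0.4581  0.468   0.7651  1.6514 -0.3474  1.1634 -0.9914] x [0.9826 0.1855 0.0001]
```

{"fn": "drive_tool", "kwargs": {
  "plan": [
    {"x":-0.0074,"y":0,"z":0.0005,"rx":0,"ry":0.0231,"rz":0,"fingers":0},
    {"x":-0.0145,"y":0,"z":0.002,"rx":0,"ry":0.0463,"rz":0,"fingers":0},
    {"x":-0.0215,"y":0,"z":0.0048,"rx":0,"ry":0.0694,"rz":0,"fingers":0},
    {"x":-0.0215,"y":0,"z":0.0048,"rx":0,"ry":0.0694,"rz":0,"fingers":0},
    {"x":-0.0215,"y":0,"z":0.0048,"rx":0,"ry":0.0694,"rz":0,"fingers":0},
    {"x":-0.0215,"y":0,"z":0.0048,"rx":0,"ry":0.0694,"rz":0,"fingers":0},
    {"x":-0.0215,"y":0,"z":0.0048,"rx":0,"ry":0.0694,"rz":0,"fingers":0},
    {"x":-0.0215,"y":0,"z":0.0048,"rx":0,"ry":0.0694,"rz":0,"fingers":0},
    {"x":-0.0215,"y":0,"z":0.0048,"rx":0,"ry":0.0694,"rz":0,"fingers":0},
    {"x":-0.0215,"y":0,"z":0.0048,"rx":0,"ry":0.0694,"rz":0,"fingers":0},
    {"x":-0.0215,"y":0,"z":0.0048,"rx":0,"ry":0.0694,"rz":0,"fingers":0},
    {"x":-0.0215,"y":0,"z":0.0048,"rx":0,"ry":0.0694,"rz":0,"fingers":0}
  ]
}}

```text
time: 31.85
ee_pos: [0.58, -0.1282, 0.1847]
eef_rot: [0.972, 0.091, 0.215, -0.02]
ft_force: [0.1, 0.1, -5.9]
width: 0.0499
```

{"fn": "drive_tool", "kwargs": {
  "plan": [
    {"x":0.0074,"y":0,"z":0.0005,"rx":0,"ry":-0.0231,"rz":0,"fingers":0},
    {"x":0.0145,"y":0,"z":0.002,"rx":0,"ry":-0.0463,"rz":0,"fingers":0},
    {"x":0.0215,"y":0,"z":0.0048,"rx":0,"ry":-0.0694,"rz":0,"fingers":0},
    {"x":0.0215,"y":0,"z":0.0048,"rx":0,"ry":-0.0694,"rz":0,"fingers":0},
    {"x":0.0215,"y":0,"z":0.0048,"rx":0,"ry":-0.0694,"rz":0,"fingers":0},
    {"x":0.0215,"y":0,"z":0.0048,"rx":0,"ry":-0.0694,"rz":0,"fingers":0},
    {"x":0.0215,"y":0,"z":0.0048,"rx":0,"ry":-0.0694,"rz":0,"fingers":0},
    {"x":0.0215,"y":0,"z":0.0048,"rx":0,"ry":-0.0694,"rz":0,"fingers":0}
  ]
}}

```text
time: 32.85
ee_pos: [0.601, -0.1243, 0.1898]
eef_rot: [0.996, 0.093, 0.001, -0.0]
ft_force: [-0.3, 0.3, -6.3]
width: 0.0499
```

Run:
```python
from h import *
avg(10)
```

```text
My [-0.0877 -0.1046 -0.0495 -0.0995 -0.115  -0.0375 -0.0208 -0.0625 -0.1182
 -0.0532]
mean [-0.0094 -0.0748 -0.0056  0.1766  0.0574 -5.4249] std [0.0258 0.0328 0.0336 0.3982 0.27   0.781 ]
jt [  0.0411 -57.5822  14.2797 -36.9634  -0.0024   0.0273   0.0013] [0.0346 0.0404 0.0146 0.0264 0.0005 0.006  0.0011]
t 33.35 grasp [ 0.6012 -0.1242  0.1384] F [ 1.0433  0.0056 -5.7812] M [-0.0302  0.0147  0.0333] Mtool [-0.0269 -0.0201 -0.0333] w 0.0499 j [-0.4572  0.468   0.7639  1.6514 -0.3468  1.1631 -0.9918] x [ 0.9826  0.1855 -0.    ]
```

Counterweight 3 repeats: My is -0.075 one way and -0.206 the other, against -0.155 as first picked up. Settled joint 6 torque also moves, from -0.093 to +0.027. The other two show at most 0.017. The size is about half the nominal 0.25, but it is far beyond what a sound one allows (about 0.016), so 3 is the loose one. I'll check how it sits in the grip, then work out the move to the tub.

Run:
```python
from h import *
c=viewer.camera("side"); cv2.imwrite("pics/s3.png",c["color"][:,:,::-1])
go([.440,-.359,.139],15.5);go([.440,-.359,.033],15.5)
```

```text
shift [-0.202   0.2008 -0.0006] turn [-0.     -0.     -0.0133]
shift [-0.202   0.2008  0.1054] turn [-0.     -0.     -0.0133]
```

View pics/s3.png

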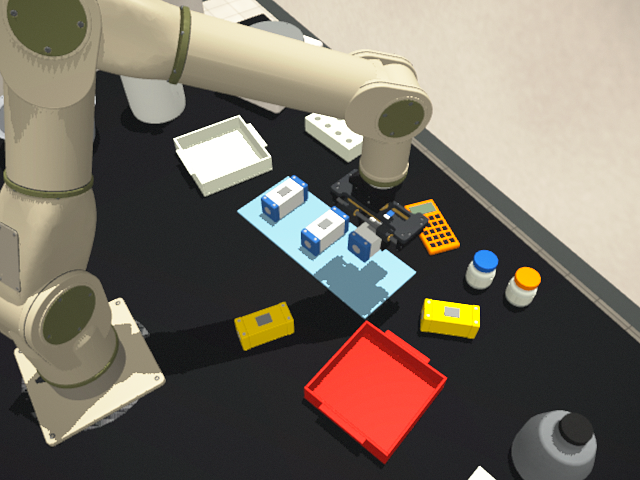

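The side view shows 1 at (285,198) and 2 at (326,230) back on the pad, and 3 at (366,240) held level in the grip. I'll carry it to the red tub.

{"fn": "drive_tool", "kwargs": {
  "plan": [
    {"x":-0.02,"y":0.02,"z":-0.01,"rx":0,"ry":0,"rz":-0.0133,"fingers":0},
    {"x":-0.05,"y":0.05,"z":-0.01,"rx":0,"ry":0,"rz":-0.0133,"fingers":0},
    {"x":-0.08,"y":0.08,"z":-0.01,"rx":0,"ry":0,"rz":-0.0133,"fingers":0},
    {"x":-0.11,"y":0.11,"z":-0.01,"rx":0,"ry":0,"rz":-0.0133,"fingers":0},
    {"x":-0.14,"y":0.14,"z":-0.01,"rx":0,"ry":0,"rz":-0.0133,"fingers":0},
    {"x":-0.17,"y":0.17,"z":-0.01,"rx":0,"ry":0,"rz":-0.0133,"fingers":0},
    {"x":-0.195,"y":0.194,"z":0,"rx":0,"ry":0,"rz":-0.0133,"fingers":0},
    {"x":-0.202,"y":0.201,"z":0,"rx":0,"ry":0,"rz":-0.0133,"fingers":0},
    {"x":-0.202,"y":0.201,"z":0,"rx":0,"ry":0,"rz":-0.0133,"fingers":0},
    {"x":-0.202,"y":0.201,"z":0,"rx":0,"ry":0,"rz":-0.0133,"fingers":0}
  ]
}}

```text
time: 34.65
ee_pos: [0.4411, -0.3581, 0.1896]
eef_rot: [0.991, 0.136, 0.0, -0.0]
ft_force: [-1.0, 0.2, -5.7]
width: 0.0497
```

Run:
```python
from h import *
st()
c=viewer.camera("side"); cv2.imwrite("pics/s4.png",c["color"][:,:,::-1])
go([.440,-.359,.033],15.5)
```

```text
t 34.65 grasp [ 0.4412 -0.358   0.1386] F [-0.9925  0.2199 -5.7309] M [-0.0251  0.0942  0.0198] Mtool [ 0.0011 -0.0975 -0.0197] w 0.0497 j [-0.0919  0.3761  0.8479  1.7777 -0.3108  1.1275 -0.442 ] x [0.9632 0.2687 0.0007]
shift [-0.0014  0.0007  0.1055] turn [-0.     -0.0001  0.0003]
```

View pics/s4.png

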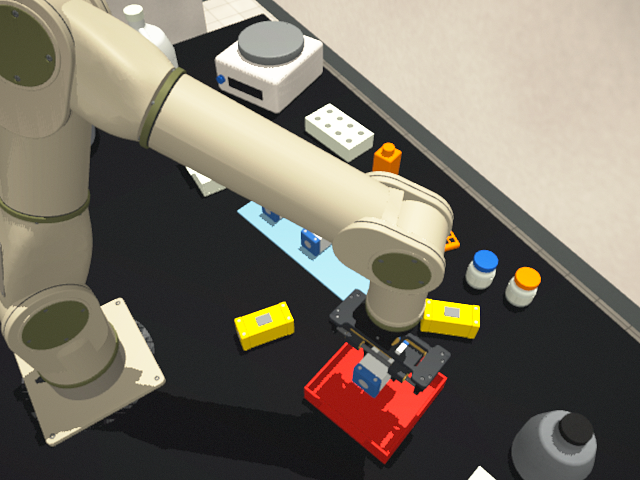

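The counterweight hangs over the tub at about (372,375). Lowering it gently.

{"fn": "drive_tool", "kwargs": {
  "plan": [
    {"x":-0.001,"y":0.0005,"z":0.035,"rx":0,"ry":0,"rz":0,"fingers":0},
    {"x":-0.001,"y":0.0005,"z":0.07,"rx":0,"ry":0,"rz":0,"fingers":0},
    {"x":-0.001,"y":0.0005,"z":0.09,"rx":0,"ry":0,"rz":0,"fingers":0},
    {"x":-0.001,"y":0.0005,"z":0.1,"rx":0,"ry":0,"rz":0,"fingers":0},
    {"x":-0.001,"y":0.0005,"z":0.104,"rx":0,"ry":0,"rz":0,"fingers":0},
    {"x":-0.001,"y":0.0005,"z":0.106,"rx":0,"ry":0,"rz":0,"fingers":0},
    {"x":-0.001,"y":0.0005,"z":0.106,"rx":0,"ry":0,"rz":0,"fingers":0}
  ]
}}

```text
time: 35.58
ee_pos: [0.4395, -0.3601, 0.084]
eef_rot: [0.991, 0.135, 0.0, 0.0]
ft_force: [0.2, 0.3, -5.3]
width: 0.05
```

Run:
```python
from h import *
st()
```

```text
t 35.58 grasp [ 0.4395 -0.3602  0.033 ] F [ 0.2137  0.2703 -5.2861] M [-0.05    0.0626  0.0124] Mtool [-0.0315 -0.0736 -0.0125] w 0.05 j [-0.0066  0.522   0.7594  1.8542 -0.4398  0.9394 -0.3482] x [0.9637 0.2669 0.0009]
```

{"fn": "drive_tool", "kwargs": {
  "plan": [
    {"x":0,"y":0,"z":0.001,"rx":0,"ry":0,"rz":0,"fingers":0},
    {"x":0,"y":0,"z":0.002,"rx":0,"ry":0,"rz":0,"fingers":0},
    {"x":0,"y":0,"z":0.002,"rx":0,"ry":0,"rz":0,"fingers":0}
  ]
}}

```text
time: 35.95
ee_pos: [0.4394, -0.3603, 0.0838]
eef_rot: [0.991, 0.135, 0.001, -0.0]
ft_force: [-8.8, 9.6, 21.6]
width: 0.0497
```

It's on the floor and pressed a little. I'll ease back, release and retreat.

{"fn": "drive_tool", "kwargs": {
  "plan": [
    {"x":0,"y":0,"z":-0.0015,"rx":0,"ry":0,"rz":0,"fingers":0},
    {"x":0,"y":0,"z":-0.0015,"rx":0,"ry":0,"rz":0,"fingers":0},
    {"x":0,"y":0,"z":-0.0015,"rx":0,"ry":0,"rz":0,"fingers":1},
    {"x":0,"y":0,"z":-0.0015,"rx":0,"ry":0,"rz":0,"fingers":1},
    {"x":0,"y":0,"z":-0.0015,"rx":0,"ry":0,"rz":0,"fingers":1},
    {"x":0,"y":0,"z":-0.0015,"rx":0,"ry":0,"rz":0,"fingers":1},
    {"x":0,"y":0,"z":-0.03,"rx":0,"ry":0,"rz":0,"fingers":1},
    {"x":0,"y":0,"z":-0.08,"rx":0,"ry":0,"rz":0,"fingers":1},
    {"x":0,"y":0,"z":-0.13,"rx":0,"ry":0,"rz":0,"fingers":1},
    {"x":0,"y":0,"z":-0.18,"rx":0,"ry":0,"rz":0,"fingers":1},
    {"x":0,"y":0,"z":-0.2,"rx":0,"ry":0,"rz":0,"fingers":1},
    {"x":0,"y":0,"z":-0.2,"rx":0,"ry":0,"rz":0,"fingers":1}
  ]
}}

```text
time: 37.45
ee_pos: [0.4396, -0.3604, 0.2827]
eef_rot: [0.991, 0.135, 0.001, 0.001]
ft_force: [-0.0, 0.2, -0.1]
width: 0.0868
```

Run:
```python
from h import *
st()
for n in ("side","top"):
    c=viewer.camera(n); cv2.imwrite(f"pics/{n}5.png",c["color"][:,:,::-1])
    if n=="top":
        P=cloud(c)
        for (u,v) in [(254,208),(318,197)]:
            s=np.zeros((480,640),bool); s[v-40:v+40,u-29:u+29]=1
            m=s&(P[...,2]>0.045)&(P[...,2]<.07)
            if m.sum()<100: print("hidden");continue
            nn,lab=cv2.connectedComponents(m.astype(np.uint8)); m=lab==lab[v,u]
            q=P[m]; print(cv2.minAreaRect((q[:,:2]*1000).astype(np.float32)),np.percentile(q[:,2],[5,50,95]))
```

```text
t 37.45 grasp [ 0.4397 -0.3604  0.2317] F [-0.0237  0.2375 -0.0933] M [-0.017   0.1553  0.0001] Mtool [ 0.0251 -0.1543 -0.0003] w 0.0868 j [-0.1452  0.2794  0.9043  1.6696 -0.228   1.3006 -0.4995] x [0.9637 0.267  0.0023]
((546.41015625, 148.15167236328125), (110.3370132446289, 49.89175033569336), 11.182234764099121) [0.0521 0.0569 0.0614]
((570.1829833984375, 11.415184020996094), (110.06453704833984, 49.713165283203125), 10.98359489440918) [0.0522 0.0567 0.0612]
```

View pics/side5.png

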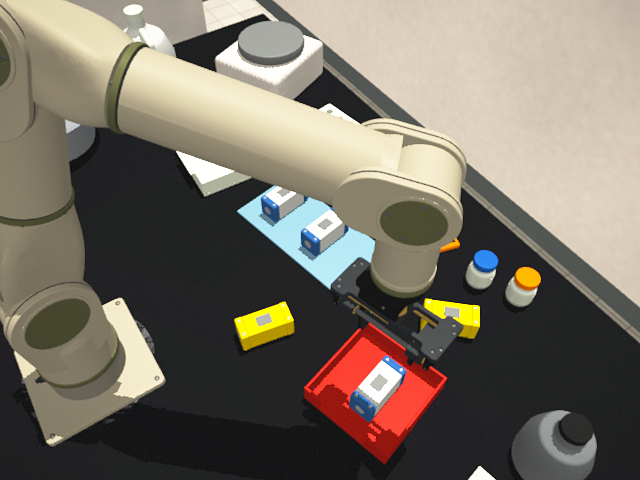

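View pics/top5.png

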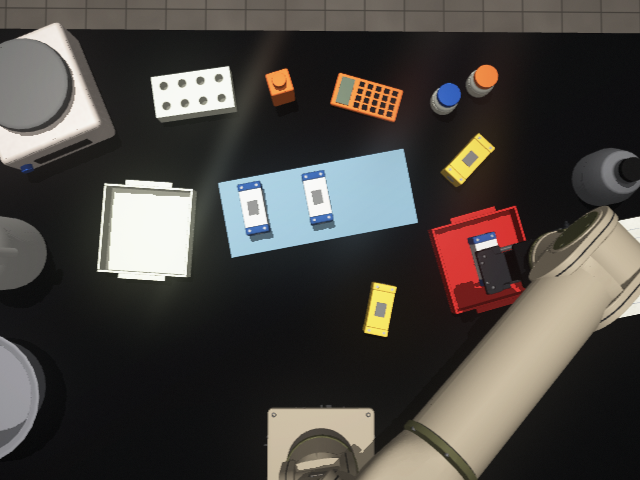

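The side view shows the counterweight lying flat in the red tub at about (378,388), with the gripper clear. The top view shows 1 and 2 on the pad at (254,208) and (318,197), each about 2 mm from where it started. Handing in.

Run:
```python
from h import *
c=viewer.camera("side"); P=cloud(c)
s=np.zeros((480,640),bool); s[345:425,340:420]=1
hsv=cv2.cvtColor(c["color"],cv2.COLOR_RGB2HSV); m=s&(P[...,2]>.05)&(P[...,2]<.062)&(hsv[...,1]<60)
q=P[m]; print("top face in tub",q.mean(0),np.percentile(q[:,2],[5,50,95]))
print(workorder.close_job())
```

```text
top face in tub [ 0.4387 -0.3606  0.056 ] [0.0529 0.0559 0.0591]
the job is handed in; nothing more can be done
None
```

I judged counterweight 3, the one nearest the red tub, to be the loose one. I set it down flat in the red tub and handed the job in at about 38 s. One measurement disagreed with the task description.

**Tipping tests:** I tipped each one 25° each way and averaged the level wrist moment about its y axis.

| Counterweight | One end down (N m) | Other end down (N m) | Change (N m) |
|---|---|---|---|
| 1 | -0.160 | -0.177 | 0.017 |
| 2 | -0.162 | -0.169 | 0.007 |
| 3 | -0.077, repeated -0.075 | -0.223, then -0.206 (same tip) | about 0.13–0.15 |

**What disagreed:**
- **Size of the change:** counterweight 3 changed by only about half the nominal 0.25 N m, and I found no reason for that. It was still repeatable, backed by the joint torques, and far above what a sound one allows.
- **Stray reading:** on counterweight 1, one early single reading of -0.074 N m looked odd. A second tip with averaged readings did not repeat it.

**Last checks:**
- **Tub:** counterweight 3's top face is at (0.439, -0.361, 0.056), so it lies flat on the tub floor, within a few mm of the tub centre.
- **Pad:** counterweights 1 and 2 lie flat, about 2 mm from where they started.
- **Gripper:** it was open and clear of everything, with about 0 N at the wrist.
- **Set-down:** the wrist briefly read about 22 N upward, below the 40 N and 120 N limits.

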